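# Put the bicycle tools back on their shadow pads

### The job

Tidy the workshop bench: put each of the five loose steel tools (two open-ended spanners, the dumbbell spanner and two sockets) back on the black pad whose white silhouette has its shape and size. Centre each tool on its silhouette; the three spanners lie flat along theirs, either way round, and the sockets stand upright.

Things in the scene. Friction and masses are not known exactly. Their poses are not given: they have to be found in the camera images.
- long_spanner: Long steel double open-ended spanner lying flat: 150 mm long, 8 mm thick, straight shaft 14 mm wide, both jaw ends alike, 32 mm wide and 38 mm long. Origin: centre of its underside; x along its length, z up; the same after a half turn.
- short_spanner: Short steel double open-ended spanner lying flat, same shape but 110 mm long: 8 mm thick, shaft 14 mm wide, jaw ends 32 mm wide and 38 mm long, so 34 mm of bare shaft in the middle. Origin: centre of its underside; x along its length, z up; the same after a half turn.
- dumbbell: Steel dumbbell spanner lying down, 100 mm long: two equal block heads (28 long, 32 wide, 24 mm high) joined by a bar 44 mm long, 14 mm wide, its underside 5 mm and its top 19 mm above the tool's underside. Origin: centre of its underside; x along its length, z up; the same after a half turn.
- large_socket: Large steel socket standing upright, a plain cylinder 44 mm in diameter, 32 mm high, a dark square drive mark on top. Origin: centre of its underside; z up; its yaw does not matter.
- small_socket: Small steel socket standing upright, a plain cylinder 26 mm in diameter, 32 mm high, a dark square drive mark on top. Origin: centre of its underside; z up; its yaw does not matter.
- pad_long: Flat black rubber pad fixed to the bench, 170 x 60 mm, 5 mm thick, with a filled white painted silhouette (outline) of the long open-ended spanner (about 153 mm long) centred on it. Origin: centre of its underside on the bench (5 mm below the top face); x along the outline's length, z up.
- pad_short: Flat black rubber pad fixed to the bench, 130 x 60 mm, 5 mm thick, with a filled white painted silhouette (outline) of the short open-ended spanner (about 113 mm long) centred on it. Origin: centre of its underside on the bench (5 mm below the top face); x along the outline's length, z up.
- pad_dumbbell: Flat black rubber pad fixed to the bench, 120 x 60 mm, 5 mm thick, with a filled white painted silhouette (outline) of the dumbbell spanner (two rectangles joined by a bar, 103 mm long) centred on it. Origin: centre of its underside on the bench (5 mm below the top face); x along the outline's length, z up.
- pad_large_socket: Flat black rubber pad fixed to the bench, 70 x 70 mm, 5 mm thick, with a filled white painted silhouette (outline) of the large socket (disc 47 mm in diameter) centred on it. Origin: centre of its underside on the bench (5 mm below the top face); z up.
- pad_small_socket: Flat black rubber pad fixed to the bench, 70 x 70 mm, 5 mm thick, with a filled white painted silhouette (outline) of the small socket (disc 29 mm in diameter) centred on it. Origin: centre of its underside on the bench (5 mm below the top face); z up.
Mind the look-alikes: they are no part of the job. Several things have the shape of the dumbbell; the one meant has the colours described above.

How it is judged:
By the outcome, as a careful person would: the job done as asked, in the order asked, and still so for the second after the job is handed in, with the robot touching nothing.
It also fails if it takes over 118 s, if anything falls off the work surface, if the arm or the gripper's body presses on something with over 40 N, if the wrist force passes 120 N, or if a joint passes its speed limit or range.

### The arm

A 7-joint arm with a two-finger parallel gripper is mounted at the origin on the work surface. World frame = base frame: x ahead of the robot, y to its left, z up, the work surface at z = 0. Lengths are in m, angles in rad, forces in N, time in s.
With the tool pointing down it reaches from about 0.425 to 0.875 m from the base axis. Payload 4.7 kg.
Tool frame: the origin (TCP) lies midway between the tips of the shut fingers; the grasp point (between the pads) lies 19 mm behind it; z points along the fingers, y is the line along which they close (so a half turn about z gives the same grasp; the last joint's range is limited). The gripper opens to 87 mm and grips with 3 to 60 N. Pads are 19 mm wide; open, the fingers measure 117 mm over their backs; the gripper's body (75 mm by 190 mm) begins 51 mm behind the grasp point.
Start: joints at [-1.237, 0.321, -0.07, 1.45, 0.023, 1.371, -0.057], TCP at [0.204, 0.617, 0.223] pointing down, gripper open.
Joint ranges: [-2.86, 2.86], [-0.3, 2.09], [-1.38, 1.24], [0.06, 2.45], [-1.56, 4.7], [0.09, 2.05], [-2.69, 2.69]. Speed limits (rad/s): [2.57, 2.57, 3.14, 3.14, 3.14, 3.14, 3.14].

### API

Orientations are given as a rotation vector (axis times angle).
In Python, from bench import monitor, cams, workorder gives the robot as it stands.
- The arm moves only by the tool move_arm, never from a script. Its arguments are lists of equal length, an entry for each row: "slide": the shift along the tool's x, y, z in cm, a list of three; "roll": the turn about the tool's z in rad. In form: {"slide": [[dx, dy, dz], ...], "roll": [roll, ...]}. A call has 1 to 20 rows; each row is the pose to reach, as a shift and turn from the pose commanded when the call began, along the tool's axes at that moment; what a row does not reach only later rows make up. A row lasts 1/10 s, in which the tool goes at most 50 mm and 8.59 degrees, less where a joint would pass 70% of its speed; a pose out of reach is approached as far as the arm can. A call with a gripper value outside its range is refused whole. "gripper" is the finger opening in cm, from 0 to 8.7, set as the call begins (left out, the last holds). The fingers move at their own pace and stop on an object; "squeeze" is the grip in N (left out, the last holds). Time passes only in rows, so rows that repeat a pose let the fingers close. It gives the time, the measured TCP pose, the force, the opening and the grip force at its end, in the units of the state.
- monitor.get_state(): the state, without advancing time (a new reading comes with each control period).
- cams.get_image(name): name is "side" or "top"; returns the picture (400x640x3 uint8, red, green, blue); there is no depth.
- cams.get_calibration(name): a dict with "mtx" (3x3 intrinsics, pixels), "dist_coeffs" ([k1, k2, p1, p2, k3] as OpenCV has them; the pictures are not rectified), "R" (3x3) and "t" (3): a world point X has camera coordinates R X + t. Camera axes: x right, y down, z forward; pixel columns grow to the right and rows downward; lengths in m; the calibration is good to about 2 mm. A picture is of the moment at which its call begins. get_calibration takes no time and is no camera call.
- workorder.close_job(): hands the job in; it is judged then, once.
The state is a dict: "time": time; "joint_positions": joint angles; "qd": joint speeds; "joint_torque": joint torques, N m; "position": TCP position; "tool_rot": TCP orientation; "ft_force": force on the tool from outside, world axes, zero at the start; "torque": the same for the moment, N m; "grip_width": opening from 0.0 (shut) to 1.0 (fully open); "grip_force": force on a finger pad.
Only numpy, scipy, OpenCV 4.12 (cv2) and the standard library are available. Lean on these libraries where they do the work, as an engineer would, in place of code of your own. Each camera call takes 0.05 s, during which the arm holds its last target. There are 200 camera calls.

## Working session

There is one attempt and no reset: what is moved stays moved. The work goes in short steps, Python scripts to look and compute and a tool call to move; the robot and the scene stay as the last step left them, time stands still between calls to the robot, and variables do not carry over. Pictures are saved under pics/ and viewed, at most 14 in all, crops included, and the job is handed in when it is done.

Besides the shell and the picture viewer there is one more tool, called in YAML: its name, and indented under it one key for each argument. move_arm: Moves the arm, as the interface text tells. Its arguments: {"type":"object","properties":{"slide":{"type":"array","items":{"type":"array","items":{"type":"number"}}},"roll":{"type":"array","items":{"type":"number"}},"gripper":{"type":"number"},"squeeze":{"type":"number"}},"required":["slide","roll"]}

```bash
mkdir -p pics; ls; python3 - <<'E'
from bench import monitor,cams,workorder
import cv2
s=monitor.get_state();print(s)
for n in("top","side"):
    im=cams.get_image(n);cv2.imwrite(f"pics/{n}0.png",im[:,:,::-1]);c=cams.get_calibration(n);print(n,c)
E
```

```text
pics
{'time': 0.0, 'joint_positions': array([-1.23688686,  0.32179642, -0.07008033,  1.45166194,  0.02259577,
        1.37080469, -0.05688424]), 'qd': array([ 6.74605092e-04, -5.14042998e-05,  3.75020651e-04,  1.11043817e-03,
       -5.33779016e-04, -4.39102143e-04, -1.08744732e-03]), 'joint_torque': array([ 5.56428495e-04, -4.91274011e+01, -4.03515631e-01, -3.12531781e+01,
       -6.38191542e-02,  4.33324242e-02,  1.67643548e-04]), 'position': array([0.2042263 , 0.61650293, 0.2214853 ]), 'tool_rot': array([-5.00121000e-01, -3.10132032e+00,  2.94095702e-03]), 'ft_force': array([ 0.04993403, -0.50470989,  0.28800833]), 'torque': array([ 0.0621663 , -0.03447654, -0.03628459]), 'grip_force': 0.0, 'grip_width': 0.9995677212347608}
top {'mtx': array([[382.81444551,   0.        , 327.60473407],
       [  0.        , 382.81444551, 195.22526616],
       [  0.        ,   0.        ,   1.        ]]), 'dist_coeffs': array([-0.05440291,  0.        ,  0.        ,  0.        ,  0.        ]), 'R': array([[ 0.00434775, -0.99992609, -0.01135379],
       [-0.99191686, -0.00287251, -0.12685696],
       [ 0.12681497,  0.01181355, -0.99185604]]), 't': array([-0.01220677,  0.62614461,  0.87893761])}
side {'mtx': array([[486.06240183,   0.        , 313.43491557],
       [  0.        , 486.06240183, 196.02390729],
       [  0.        ,   0.        ,   1.        ]]), 'dist_coeffs': array([-0.10951937,  0.        ,  0.        ,  0.        ,  0.        ]), 'R': array([[ 0.81462426, -0.57994213,  0.00737816],
       [-0.30807517, -0.4434505 , -0.84168958],
       [ 0.49140309,  0.68338772, -0.5399113 ]]), 't': array([-0.47043718,  0.23393096,  0.97114785])}
```

View pics/top0.png

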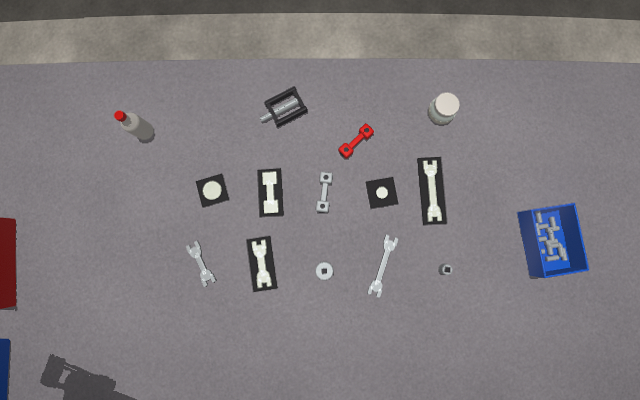

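View pics/side0.png

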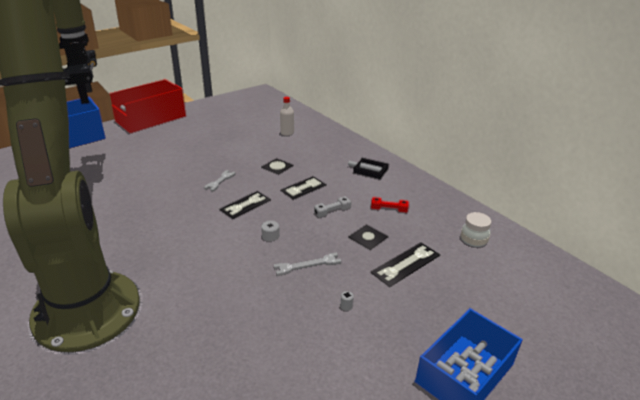

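Top view: the pads are at (212,190) for the large socket, (381,192) small socket, (270,192) dumbbell, (431,190) long and (262,264) short. The tools are the short spanner (201,263), long spanner (383,265), large socket (324,271) and small socket (447,269).

Dumbbell candidates are the grey one at (324,192), the red one at (356,141) and the grey thing in a dark tray at (285,107). The loose steel-grey one at (324,192) fits the description. I'll confirm it in a crop.

```bash
cat > h.py <<'E'
import numpy as np,cv2
from bench import monitor,cams
C={n:cams.get_calibration(n) for n in("top","side")}
def ray(n,px):
    c=C[n];u=cv2.undistortPoints(np.float64(px).reshape(-1,1,2),c["mtx"],c["dist_coeffs"])[:,0]
    d=np.c_[u,np.ones(len(u))]@c["R"]; return -c["R"].T@c["t"],d
def plane(n,px,z):
    o,d=ray(n,px); return o+d*((z-o[2])/d[:,2])[:,None]
def proj(n,X):
    c=C[n];return cv2.projectPoints(np.float64(X).reshape(-1,1,3),cv2.Rodrigues(c["R"])[0],c["t"],c["mtx"],c["dist_coeffs"])[0][:,0]
def tri(a,b):
    A=[];B=[]
    for n,p in(("top",a),("side",b)):
        o,d=ray(n,[p]);d=d[0]/np.linalg.norm(d);M=np.eye(3)-np.outer(d,d);A.append(M);B.append(M@o)
    return np.linalg.lstsq(np.vstack(A),np.hstack(B),rcond=None)[0]
def blob(im,seed,thr,r=45):
    """bright blob nearest seed: pixels (u,v)"""
    g=im.max(2);m=(g>thr).astype(np.uint8)
    n,l,st,ce=cv2.connectedComponentsWithStats(m)
    k=[i for i in range(1,n) if st[i,4]>15 and st[i,4]<6000]
    i=min(k,key=lambda i:np.hypot(*(ce[i]-seed)))
    v,u=np.where(l==i);return np.c_[u,v].astype(float)
E
python3 - <<'E'
from h import *
t=cv2.imread("pics/top0.png")
cv2.imwrite("pics/crop1.png",cv2.resize(t[85:305,180:465],None,fx=2.7,fy=2.7,interpolation=cv2.INTER_CUBIC))
s=cv2.imread("pics/side0.png")
cv2.imwrite("pics/crop2.png",cv2.resize(s[140:320,195:450],None,fx=3.1,fy=3.1,interpolation=cv2.INTER_CUBIC))
g=t.max(2)
for n,(u,v) in dict(bench=(340,230),sh=(201,264),lo=(383,265),ls=(324,265),ss=(447,266),db=(324,192),pad=(205,180),w=(212,190)).items(): print(n,t[v-1:v+2,u-3:u+4].max(2)[1])
E
```

```text
bench [138 137 133 130 137 139 136]
sh [170 172 176 176 188 188  81]
lo [175 206 203 196 194 210 126]
ls [210 209 210 209 209 210 210]
ss [173 137 153 162 187 190 169]
db [122 194 200 201 208 164  86]
pad [48 48 49 49 51 47 45]
w [219 220 221 222 221 221 221]
```

View pics/crop1.png

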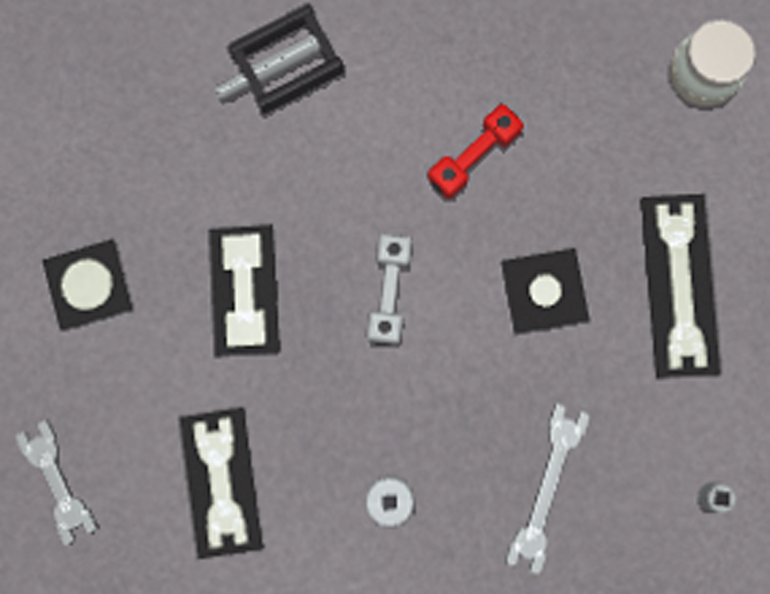

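View pics/crop2.png

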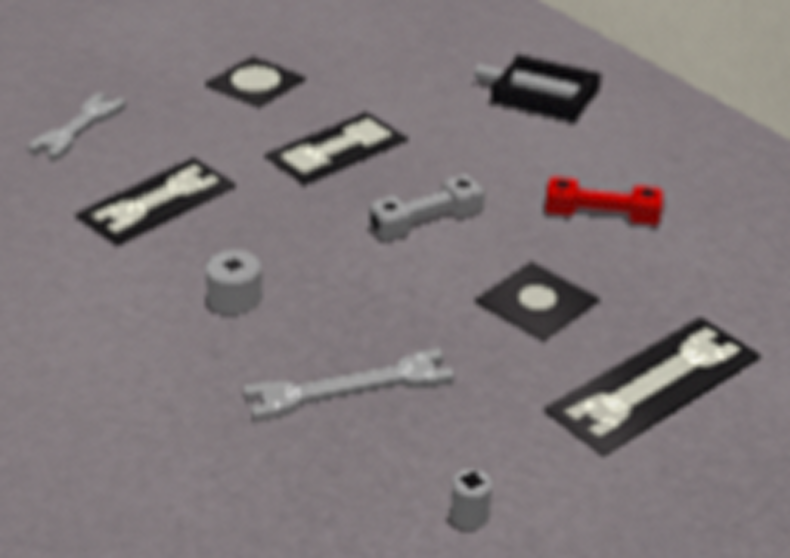

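The crop confirms that the steel-grey dumbbell at top (324,192) is the one meant. The red one is a decoy, and the thing in the tray is a different object. Next I'll triangulate everything.

```bash
cat > meas.py <<'E'
from h import *
def dark(im,p,r=4):
    p=np.array(p,float)
    g=im.max(2).astype(float)
    for _ in range(3):
        u0,v0=np.round(p).astype(int);w=g[v0-r:v0+r+1,u0-r:u0+r+1]
        W=np.clip(np.percentile(w,60)-40-w,0,None);V,U=np.mgrid[-r:r+1,-r:r+1]
        W=W*(U*U+V*V<=r*r+1)
        p=np.array([u0+(U*W).sum()/W.sum(),v0+(V*W).sum()/W.sum()])
    return p
def line(P):
    c=P.mean(0);w,v=np.linalg.eigh(np.cov((P-c).T));d=v[:,1];return c,np.degrees(np.arctan2(d[1],d[0]))%180
def centre(n,b): # centroid in undistorted coordinates, back to pixel
    return plane(n,b,0)[:,:2]
E
cat > m1.py <<'E'
from meas import *
t=cv2.imread("pics/top0.png");s=cv2.imread("pics/side0.png")
for n,a,b in[("db1",(325.9,177.2),(320.5,206.5)),("db2",(322.6,206.1),(344.4,199.4)),("large",(324.1,270.9),(270.2,225.2)),("small",(447.4,269.4),(347.3,294.8))]:
    a=dark(t,a);b=dark(s,b);print(n,a,b,tri(a,b)*1000)
# bright things: two-view blobs
for n,a,b,thr in[("long",(383,265),(308,263),158),("short",(201,263),(220,180),158),("padlong",(431,190),(406,263),158),("padshort",(262,264),(246,204),158),("paddb",(270,192),(303,187),158),("padL",(212,190),(277,166),158),("padS",(381,192),(368,237),158)]:
    pa=blob(t,a,thr);pb=blob(s,b,thr)
    X=tri(pa.mean(0),pb.mean(0));P=plane("top",pa,0.008 if n in("long","short") else .005)[:,:2];Q=plane("side",pb,0.008 if n in("long","short") else .005)[:,:2]
    c,an=line(P);r=cv2.minAreaRect(np.float32(P*1000))
    c2,an2=line(Q)
    print(n,len(pa),len(pb),"tri",np.round(X*1000,1),"top",np.round(c*1000,1),round(an,1),"rect",np.round(r[0],1),np.round(r[1],1),"side",np.round(c2*1000,1),round(an2,1))
E
python3 m1.py
```

```text
db1 [325.52475248 176.71216407] [320.34939759 206.15662651] [648.49893707  12.50606911   7.80090106]
db2 [322.07681661 205.5916955 ] [343.86842105 198.8245614 ] [624.3915778  -15.40688192  48.06785278]
large [323.93491865 270.62911973] [269.73951049 224.93181818] [446.95581264  -1.72859532  32.3017566 ]
small [447.13217867 269.35551504] [346.78280543 294.48597285] [ 450.6744373  -293.89113864   32.12204578]
long 474 22 tri [ 456.8 -142.9    7.2] top [ 458.6 -143.9] 161.6 rect [ 459.3 -144.2] [ 31.9 149.1] side [ 454.6 -142.6] 164.0
short 358 23 tri [452.7 314.9 -12.6] top [461.2 303.3] 26.9 rect [461.2 303.3] [109.3  31.2] side [433.6 289.5] 53.1
padlong 527 394 tri [ 642.1 -269.8    5. ] top [ 643.2 -270.5] 3.1 rect [ 644.1 -270.4] [150.7  33.1] side [ 642.2 -269.4] 3.3
padshort 456 189 tri [460.7 153.6   4.3] top [461.9 152.9] 9.1 rect [462.2 152.9] [112.7  33.1] side [459.9 153.6] 9.6
paddb 448 167 tri [637.2 135.2   5.7] top [637.8 135.1] 4.5 rect [638.6 135.1] [103.   34.7] side [637.8 136.5] 4.5
padL 260 83 tri [642.7 282.4   6.1] top [643.4 282.5] 60.9 rect [644.2 282.9] [43.7 43.4] side [643.2 284.6] 135.3
padS 104 56 tri [ 638.6 -143.6    5.4] top [ 638.8 -143.8] 50.3 rect [ 639.2 -143.8] [26.4 26.8] side [ 638.8 -143.1] 132.9
```

```bash
python3 - <<'E'
from meas import *
t=cv2.imread("pics/top0.png");s=cv2.imread("pics/side0.png")
q=[]
for n,a,b in[("db1",(325.9,177.2),(344.4,199.4)),("db2",(322.6,206.1),(320.5,206.5))]:
    a=dark(t,a);b=dark(s,b);X=tri(a,b)*1000;q.append(X);P=plane("top",[a],.024)[0]*1000;print(n,X,"top",P)
d=q[0]-q[1];print((q[0]+q[1])/2,np.degrees(np.arctan2(d[1],d[0])),np.linalg.norm(d))
pa=blob(t,(324,192),158);print(len(pa),line(plane("top",pa,.024)[:,:2]))
for thr in(135,142,148):
  for n,a,b in[("long",(383,265),(308,263)),("short",(201,263),(220,180))]:
    pa=blob(t,a,155);pb=blob(s,b,thr);print(thr,n,len(pb),pb.min(0),pb.max(0),tri(pa.mean(0),pb.mean(0))*1000,line(plane("side",pb,.008)[:,:2]))
E
```

```text
db1 [673.58313221  -4.23845297  24.86212348] top [674.05310837  -4.4378804   24.        ]
db2 [602.3819397    3.79691349  24.34949316] top [602.73281763   3.59487609  24.        ]
[ 6.37982536e+02 -2.20769739e-01  2.46058083e+01] -6.438836666609495 71.65500483824691
165 (array([0.6200902 , 0.00162196]), np.float64(173.60873976550434))
135 long 382 [274. 252.] [340. 272.] [ 457.59438708 -143.25713625    8.80272973] (array([ 0.45809491, -0.14232293]), np.float64(161.97102242597265))
135 short 148 [205. 170.] [234. 188.] [460.24398287 303.44663132   8.82180311] (array([0.46060452, 0.30581885]), np.float64(26.3525364360124))
142 long 339 [274. 253.] [340. 272.] [ 457.48206474 -143.2439948     8.43365003] (array([ 0.45761744, -0.1426072 ]), np.float64(161.6313268632342))
142 short 119 [205. 170.] [233. 188.] [459.75266368 304.30349886   7.09505887] (array([0.45860993, 0.30432431]), np.float64(27.623917971922225))
148 long 287 [275. 253.] [340. 272.] [ 457.86626487 -143.55409842    8.10844581] (array([ 0.45820663, -0.14349266]), np.float64(161.83335829066473))
148 short 103 [206. 171.] [232. 188.] [459.43222444 304.90424258   5.83178414] (array([0.45719205, 0.30313618]), np.float64(27.11119627018843))
```

```bash
cat > go.py <<'E'
import sys,numpy as np
from scipy.spatial.transform import Rotation as Ro
from bench import monitor
# args: x,y,z,ang (mm, deg of closing line; ang may be - to keep); prints slide cm and roll
s=monitor.get_state();R=Ro.from_rotvec(s["tool_rot"]).as_matrix();p=s["position"]
ya=np.degrees(np.arctan2(R[1,1],R[0,1]))
print("t",round(s["time"],2),"p",np.round(p*1000,1),"ya",round(ya,2),"tilt",np.round(np.degrees(R[:2,2]),2),"q7",round(s["joint_positions"][6],2),"q1",round(s["joint_positions"][0],2),"f",np.round(s["ft_force"],1),"w",round(s["grip_width"]*87,1),"gf",round(s["grip_force"],1))
for a in sys.argv[1:]:
    x=a.split(",");d=R.T@(np.array(list(map(float,x[:3])))/1000-p)*100
    r=0 if x[3]=="-" else np.radians((ya-float(x[3])+90)%180-90)
    print(a,"slide",np.round(d,2),"roll",round(r,3),"rows",int(np.ceil(max(np.linalg.norm(d)/5,abs(r)/.15))))
E
python3 go.py 460.8,303.7,100,117 460.8,303.7,3,117 457,302,100,117
```

```text
t 0.1 p [204.3 616.6 221.6] ya 71.68 tilt [-0.03 -0.09] q7 -0.06 q1 -1.24 f [-1.   0.3 -0.8] w 87.2 gf 0.0
460.8,303.7,100,117 slide [-34.19 -21.61  12.2 ] roll -0.791 rows 9
460.8,303.7,3,117 slide [-34.19 -21.6   21.9 ] roll -0.791 rows 10
457,302,100,117 slide [-33.88 -21.89  12.2 ] roll -0.791 rows 9
```

move_arm:
  slide:
    - [-34.2, -21.6, 12.2]
    - [-34.2, -21.6, 12.2]
    - [-34.2, -21.6, 12.2]
    - [-34.2, -21.6, 12.2]
    - [-34.2, -21.6, 12.2]
    - [-34.2, -21.6, 12.2]
    - [-34.2, -21.6, 12.2]
    - [-34.2, -21.6, 12.2]
    - [-34.2, -21.6, 12.2]
    - [-34.2, -21.6, 12.2]
    - [-34.2, -21.6, 12.2]
    - [-34.2, -21.6, 12.2]
    - [-34.2, -21.6, 12.2]
    - [-34.2, -21.6, 12.2]
  roll: [-0.791, -0.791, -0.791, -0.791, -0.791, -0.791, -0.791, -0.791, -0.791, -0.791, -0.791, -0.791, -0.791, -0.791]
  gripper: 6
  squeeze: 25

```text
time: 1.5
position: [0.4604, 0.3058, 0.1009]
tool_rot: [-0.737, 3.054, 0.001]
ft_force: [-0.2, -0.4, 0.8]
grip_width: 0.689
grip_force: 0.0
```

```bash
python3 go.py 460.8,303.7,3.5,117
```

```text
t 1.5 p [460.4 305.8 100.9] ya 117.13 tilt [0.02 0.04] q7 1.43 q1 -0.71 f [-0.2 -0.4  0.8] w 60.0 gf 0.0
460.8,303.7,3.5,117 slide [ 0.07 -0.21  9.74] roll 0.002 rows 2
```

move_arm:
  slide:
    - [0, -0.1, 4]
    - [0, -0.1, 7]
    - [0, -0.1, 9]
    - [0, -0.1, 9.7]
    - [0, -0.1, 9.7]
    - [0, -0.1, 9.7]
  roll: [0, 0, 0, 0, 0, 0]

```text
time: 2.1
position: [0.4623, 0.3045, 0.0047]
tool_rot: [-0.734, 3.053, 0.001]
ft_force: [0.1, 0.6, 0.1]
grip_width: 0.689
grip_force: 0.0
```

```bash
python3 go.py 460.8,303.7,3.5,117; python3 - <<'E'
from h import *
for n in("top","side"): cv2.imwrite(f"pics/{n}1.png",cams.get_image(n)[:,:,::-1])
t=cv2.imread("pics/top1.png")[210:310,140:260];s=cv2.imread("pics/side1.png")[120:220,160:280]
cv2.imwrite("pics/c3.png",cv2.resize(np.hstack([t,s]),None,fx=3.3,fy=3.3,interpolation=cv2.INTER_CUBIC))
E
```

```text
t 2.1 p [462.3 304.5   4.7] ya 117.03 tilt [0.09 0.07] q7 1.44 q1 -0.7 f [0.1 0.6 0.1] w 60.0 gf 0.0
460.8,303.7,3.5,117 slide [ 0.17 -0.    0.12] roll 0.0 rows 1
```

View pics/c3.png

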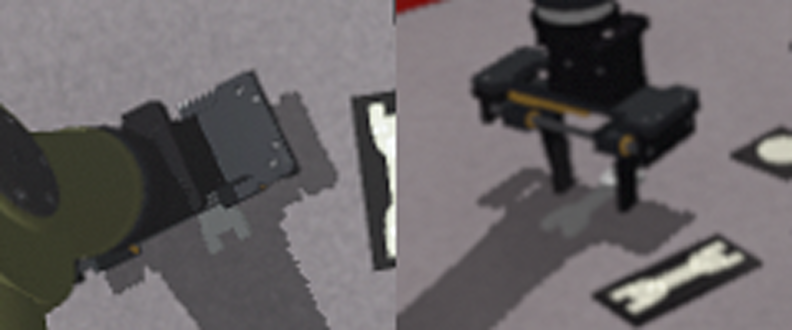

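The fingers straddle the shaft in both views. Left panel is top, near pixel (200,255); right panel is side, near (220,185). Closing.

move_arm:
  slide:
    - [0.15, 0, 0.12]
    - [0.15, 0, 0.12]
    - [0.15, 0, 0.12]
    - [0.15, 0, 0.12]
    - [0.15, 0, 0.12]
    - [0.15, 0, 0.12]
    - [0.15, 0, 0.12]
    - [0.15, 0, 0.12]
  roll: [0, 0, 0, 0, 0, 0, 0, 0]
  gripper: 0

```text
time: 3.0
position: [0.4602, 0.303, 0.0023]
tool_rot: [-0.733, 3.055, 0.0]
ft_force: [-0.2, -0.0, 0.5]
grip_width: 0.156
grip_force: 25.0
```

```bash
python3 go.py 461.7,153,60,99.2 461.7,153,9,99.2 460.8,303.7,60,-
```

```text
t 3.0 p [460.2 303.    2.3] ya 117.0 tilt [0. 0.] q7 1.44 q1 -0.7 f [-0.2 -0.   0.5] w 13.5 gf 25.0
461.7,153,60,99.2 slide [  6.68 -13.43  -5.77] roll 0.311 rows 4
461.7,153,9,99.2 slide [  6.68 -13.43  -0.67] roll 0.311 rows 4
460.8,303.7,60,- slide [-0.08  0.04 -5.77] roll 0 rows 2
```

move_arm:
  slide:
    - [0, 0, -3]
    - [0, 0, -5.8]
    - [6.7, -13.4, -5.8]
    - [6.7, -13.4, -5.8]
    - [6.7, -13.4, -5.8]
    - [6.7, -13.4, -5.8]
    - [6.7, -13.4, -5.8]
    - [6.7, -13.4, -5.8]
    - [6.7, -13.4, -5.8]
    - [6.7, -13.4, -5.8]
    - [6.7, -13.4, -5.8]
  roll: [0, 0, 0.1, 0.2, 0.311, 0.311, 0.311, 0.311, 0.311, 0.311, 0.311]

```text
time: 4.1
position: [0.4613, 0.1539, 0.0602]
tool_rot: [0.254, -3.131, 0.0]
ft_force: [-0.4, 0.7, -0.2]
grip_width: 0.154
grip_force: 25.0
```

```bash
python3 go.py 461.7,153,9,99.2; python3 - <<'E'
from meas import *
for n in("top","side"): cv2.imwrite(f"pics/{n}2.png",cams.get_image(n)[:,:,::-1])
t=cv2.imread("pics/top2.png")[210:310,200:320];s=cv2.imread("pics/side2.png")[130:230,180:300]
cv2.imwrite("pics/c4.png",cv2.resize(np.hstack([t,s]),None,fx=3.3,fy=3.3,interpolation=cv2.INTER_CUBIC))
E
```

```text
t 4.1 p [461.3 153.9  60.2] ya 99.28 tilt [-0.01 -0.  ] q7 1.38 q1 -0.57 f [-0.4  0.7 -0.2] w 13.4 gf 25.0
461.7,153,9,99.2 slide [-0.03 -0.1   5.12] roll 0.001 rows 2
```

View pics/c4.png

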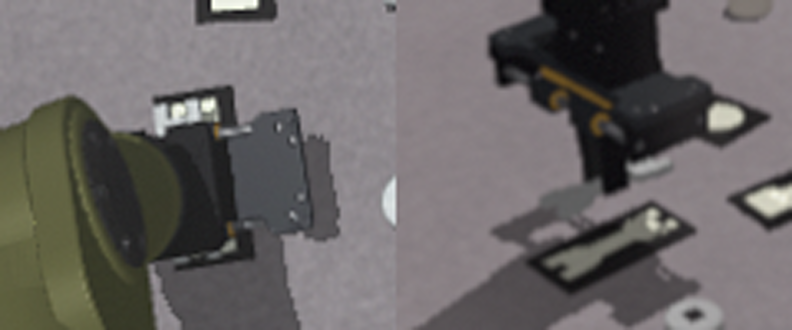

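The spanner is held level over pad_short, with both in line. Lowering it.

move_arm:
  slide:
    - [0, -0.08, 2.5]
    - [0, -0.08, 4.2]
    - [0, -0.08, 5.0]
    - [0, -0.08, 5.2]
    - [0, -0.08, 5.2]
    - [0, -0.08, 5.2]
  roll: [0, 0, 0, 0, 0, 0]

```text
time: 4.8
position: [0.4623, 0.1526, 0.0092]
tool_rot: [-0.251, 3.13, 0.001]
ft_force: [-0.8, -0.7, -1.0]
grip_width: 0.158
grip_force: 25.0
```

move_arm:
  slide:
    - [0, 0, 0]
    - [0, 0, 0]
    - [0, 0, 0]
    - [0, 0, -4]
    - [0, 0, -8]
    - [0, 0, -8]
    - [0, 0, -8]
  roll: [0, 0, 0, 0, 0, 0, 0]
  gripper: 6

```text
time: 5.5
position: [0.4624, 0.1527, 0.0895]
tool_rot: [-0.251, 3.129, 0.002]
ft_force: [-1.1, -0.4, -0.9]
grip_width: 0.661
grip_force: 0.0
```

```bash
python3 go.py 458.3,-143.5,90,71.7 458.3,-143.5,3,71.7
```

```text
t 5.5 p [462.4 152.7  89.5] ya 99.18 tilt [0.15 0.08] q7 1.38 q1 -0.57 f [-1.1 -0.4 -0.9] w 57.5 gf 0.0
458.3,-143.5,90,71.7 slide [  5.13 -29.18  -0.09] roll 0.48 rows 6
458.3,-143.5,3,71.7 slide [  5.15 -29.19   8.61] roll 0.48 rows 7
```

move_arm:
  slide:
    - [5.13, -29.2, 0]
    - [5.13, -29.2, 0]
    - [5.13, -29.2, 0]
    - [5.13, -29.2, 0]
    - [5.13, -29.2, 0]
    - [5.13, -29.2, 0]
    - [5.13, -29.2, 0]
    - [5.13, -29.2, 0]
    - [5.13, -29.2, 0]
    - [5.13, -29.2, 0]
    - [5.13, -29.2, 0]
  roll: [0.1, 0.2, 0.3, 0.4, 0.48, 0.48, 0.48, 0.48, 0.48, 0.48, 0.48]

```text
time: 6.6
position: [0.4575, -0.1427, 0.0881]
tool_rot: [-0.496, -3.102, -0.0]
ft_force: [0.1, 0.4, -0.1]
grip_width: 0.69
grip_force: 0.0
```

```bash
python3 go.py 458.3,-143.5,3,71.7; python3 - <<'E'
from meas import *
for n in("top","side"): cv2.imwrite(f"pics/{n}3.png",cams.get_image(n)[:,:,::-1])
t=cv2.imread("pics/top3.png");s=cv2.imread("pics/side3.png")
pa=blob(t,(262,264),150);P=plane("top",pa,.013)[:,:2]*1000;r=cv2.minAreaRect(np.float32(P));print(len(pa),line(P),r)
cv2.imwrite("pics/c5.png",cv2.resize(np.hstack([t[215:315,200:320],s[150:250,190:310]]),None,fx=3.3,fy=3.3,interpolation=cv2.INTER_CUBIC))
E
```

```text
t 6.6 p [ 457.5 -142.7   88.1] ya 71.83 tilt [-0.02  0.02] q7 1.54 q1 -0.25 f [ 0.1  0.4 -0.1] w 60.0 gf 0.0
458.3,-143.5,3,71.7 slide [-0.1  -0.06  8.51] roll 0.002 rows 2
429 (array([461.82557587, 151.83844627]), np.float64(9.2955456930313)) ((462.258544921875, 151.89141845703125), (111.1091079711914, 31.858924865722656), 9.231385231018066)
```

View pics/c5.png

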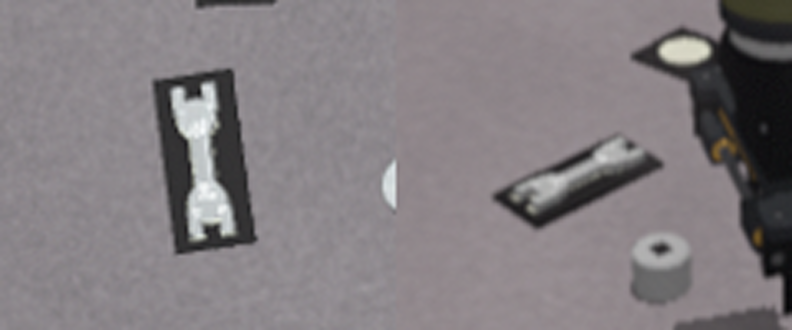

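The short spanner covers its silhouette, measuring about 1 mm and 0.1° off. Next is the long one.

move_arm:
  slide:
    - [-0.08, -0.05, 4]
    - [-0.08, -0.05, 7]
    - [-0.08, -0.05, 8.2]
    - [-0.08, -0.05, 8.5]
    - [-0.08, -0.05, 8.5]
    - [-0.08, -0.05, 8.5]
  roll: [0, 0, 0, 0, 0, 0]

```text
time: 7.3
position: [0.4594, -0.1451, 0.0047]
tool_rot: [0.5, 3.099, 0.0]
ft_force: [0.7, 0.0, -0.9]
grip_width: 0.689
grip_force: 0.0
```

```bash
python3 go.py 458.3,-143.5,3,71.7
```

```text
t 7.3 p [ 459.4 -145.1    4.7] ya 71.68 tilt [ 0.15 -0.01] q7 1.62 q1 -0.22 f [ 0.7  0.  -0.9] w 59.9 gf 0.0
458.3,-143.5,3,71.7 slide [0.15 0.11 0.17] roll -0.0 rows 1
```

move_arm:
  slide:
    - [0.12, 0.1, 0.15]
    - [0.12, 0.1, 0.15]
    - [0.12, 0.1, 0.15]
    - [0.12, 0.1, 0.15]
    - [0.12, 0.1, 0.15]
    - [0.12, 0.1, 0.15]
    - [0.12, 0.1, 0.15]
    - [0.12, 0.1, 0.15]
  roll: [0, 0, 0, 0, 0, 0, 0, 0]
  gripper: 0

```text
time: 8.1
position: [0.4573, -0.1435, 0.0019]
tool_rot: [0.5, 3.101, 0.0]
ft_force: [-0.3, 0.3, 0.6]
grip_width: 0.155
grip_force: 25.0
```

```bash
python3 go.py 643.2,-270.3,60,93.2
```

```text
t 8.1 p [ 457.3 -143.5    1.9] ya 71.68 tilt [0.   0.01] q7 1.62 q1 -0.22 f [-0.3  0.3  0.6] w 13.5 gf 25.0
643.2,-270.3,60,93.2 slide [-21.64  -6.19  -5.82] roll -0.376 rows 5
```

move_arm:
  slide:
    - [0, 0, -3]
    - [0, 0, -5.8]
    - [-21.6, -6.2, -5.8]
    - [-21.6, -6.2, -5.8]
    - [-21.6, -6.2, -5.8]
    - [-21.6, -6.2, -5.8]
    - [-21.6, -6.2, -5.8]
    - [-21.6, -6.2, -5.8]
    - [-21.6, -6.2, -5.8]
    - [-21.6, -6.2, -5.8]
    - [-21.6, -6.2, -5.8]
    - [-21.6, -6.2, -5.8]
    - [-21.6, -6.2, -5.8]
  roll: [0, 0, -0.1, -0.2, -0.3, -0.376, -0.376, -0.376, -0.376, -0.376, -0.376, -0.376, -0.376]

```text
time: 9.4
position: [0.6427, -0.2697, 0.0603]
tool_rot: [-0.089, 3.14, 0.001]
ft_force: [-0.4, 0.4, -1.0]
grip_width: 0.159
grip_force: 25.0
```

```bash
python3 go.py 642.5,-270.3,7.5,93.2
```

```text
t 9.4 p [ 642.7 -269.7   60.3] ya 93.25 tilt [0.03 0.02] q7 2.17 q1 0.01 f [-0.4  0.4 -1. ] w 13.8 gf 25.0
642.5,-270.3,7.5,93.2 slide [ 0.02 -0.06  5.28] roll 0.001 rows 2
```

move_arm:
  slide:
    - [0, -0.05, 2.5]
    - [0, -0.05, 4.2]
    - [0, -0.05, 5.0]
    - [0, -0.05, 5.2]
    - [0.03, -0.05, 5.25]
    - [0.03, -0.05, 5.25]
    - [0.03, -0.05, 5.25]
    - [0.03, -0.05, 5.25]
  roll: [0, 0, 0, 0, 0, 0, 0, 0]

```text
time: 10.2
position: [0.6429, -0.2709, 0.0079]
tool_rot: [-0.088, 3.14, -0.0]
ft_force: [0.4, 0.2, -0.8]
grip_width: 0.154
grip_force: 25.0
```

```bash
python3 go.py 642.5,-270.3,7.5,93.2
```

```text
t 10.2 p [ 642.9 -270.9    7.9] ya 93.22 tilt [ 0.05 -0.01] q7 2.19 q1 0.03 f [ 0.4  0.2 -0.8] w 13.4 gf 25.0
642.5,-270.3,7.5,93.2 slide [0.03 0.06 0.04] roll 0.0 rows 1
```

move_arm:
  slide:
    - [0, 0.05, 0]
    - [0, 0.05, 0]
    - [0, 0.05, 0]
    - [0, 0.05, 0]
    - [0, 0, -4]
    - [0, 0, -8]
    - [0, 0, -8]
    - [0, 0, -8]
  roll: [0, 0, 0, 0, 0, 0, 0, 0]
  gripper: 6

```text
time: 11.0
position: [0.6434, -0.2712, 0.089]
tool_rot: [-0.088, 3.137, -0.001]
ft_force: [0.1, -0.1, -1.3]
grip_width: 0.677
grip_force: 0.0
```

```bash
python3 go.py 638,-0.2,90,83.6 
```

```text
t 11.0 p [ 643.4 -271.2   89. ] ya 93.22 tilt [ 0.17 -0.04] q7 2.17 q1 0.01 f [ 0.1 -0.1 -1.3] w 58.9 gf 0.0
638,-0.2,90,83.6 slide [-0.98 27.09 -0.12] roll 0.168 rows 6
```

move_arm:
  slide:
    - [-0.98, 27.1, 0]
    - [-0.98, 27.1, 0]
    - [-0.98, 27.1, 0]
    - [-0.98, 27.1, 0]
    - [-0.98, 27.1, 0]
    - [-0.98, 27.1, 0]
    - [-0.98, 27.1, 0]
    - [-0.98, 27.1, 0]
    - [-0.98, 27.1, 0]
    - [-0.98, 27.1, 0]
    - [-0.98, 27.1, 0]
  roll: [0.1, 0.168, 0.168, 0.168, 0.168, 0.168, 0.168, 0.168, 0.168, 0.168, 0.168]

```text
time: 12.1
position: [0.637, -0.0014, 0.0872]
tool_rot: [-0.179, -3.136, 0.001]
ft_force: [0.8, 0.7, -0.5]
grip_width: 0.69
grip_force: 0.0
```

```bash
python3 go.py 638,-0.2,5,83.6; python3 - <<'E'
from meas import *
for n in("top","side"): cv2.imwrite(f"pics/{n}4.png",cams.get_image(n)[:,:,::-1])
t=cv2.imread("pics/top4.png");s=cv2.imread("pics/side4.png")
pa=blob(t,(431,190),150);P=plane("top",pa,.013)[:,:2]*1000;r=cv2.minAreaRect(np.float32(P));print(len(pa),line(P),r)
cv2.imwrite("pics/c6.png",cv2.resize(np.hstack([t[140:240,370:490],s[210:310,345:465]]),None,fx=3.3,fy=3.3,interpolation=cv2.INTER_CUBIC))
E
```

```text
t 12.1 p [637.   -1.4  87.2] ya 83.45 tilt [-0.01 -0.03] q7 1.57 q1 -0.41 f [ 0.8  0.7 -0.5] w 60.0 gf 0.0
638,-0.2,5,83.6 slide [-0.09  0.13  8.22] roll -0.003 rows 2
485 (array([ 643.0040513 , -269.72224588]), np.float64(2.710313654053266)) ((644.0577392578125, -269.75994873046875), (149.22824096679688, 34.913516998291016), 3.444599151611328)
```

View pics/c6.png

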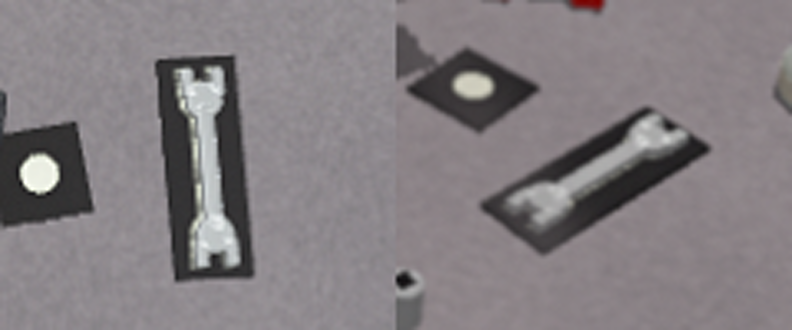

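The long spanner sits on its silhouette. The sliver of white at its left edge is parallax, and the measured centre is within about 1 mm. Now the dumbbell.

move_arm:
  slide:
    - [-0.09, 0.1, 4]
    - [-0.09, 0.1, 7]
    - [-0.09, 0.1, 8.0]
    - [-0.09, 0.1, 8.2]
    - [-0.09, 0.1, 8.2]
    - [-0.09, 0.1, 8.2]
    - [-0.09, 0.1, 8.2]
  roll: [0, 0, 0, 0, 0, 0, 0]

```text
time: 12.9
position: [0.6393, 0.0012, 0.007]
tool_rot: [0.175, 3.134, 0.001]
ft_force: [0.0, -0.1, 0.0]
grip_width: 0.7
grip_force: 0.0
```

move_arm:
  slide:
    - [0, 0, 0]
    - [0, 0, 0]
    - [0, 0, 0]
    - [0, 0, 0]
    - [0, 0, 0]
    - [0, 0, 0]
    - [0, 0, 0]
  roll: [0, 0, 0, 0, 0, 0, 0]
  gripper: 0
  squeeze: 30

```text
time: 13.6
position: [0.6381, 0.0011, 0.0053]
tool_rot: [-0.176, -3.137, 0.0]
ft_force: [0.5, -1.0, -0.5]
grip_width: 0.155
grip_force: 30.0
```

```bash
python3 go.py 638,135.2,65,94.5
```

```text
t 13.6 p [638.1   1.1   5.3] ya 83.59 tilt [-0.   -0.01] q7 1.6 q1 -0.39 f [ 0.5 -1.  -0.5] w 13.5 gf 30.0
638,135.2,65,94.5 slide [ 1.5  13.32 -5.97] roll -0.19 rows 3
```

move_arm:
  slide:
    - [0, 0, -3]
    - [0, 0, -6]
    - [1.5, 13.3, -6]
    - [1.5, 13.3, -6]
    - [1.5, 13.3, -6]
    - [1.5, 13.3, -6]
    - [1.5, 13.3, -6]
    - [1.5, 13.3, -6]
    - [1.5, 13.3, -6]
    - [1.5, 13.3, -6]
    - [1.5, 13.3, -6]
  roll: [0, 0, -0.1, -0.19, -0.19, -0.19, -0.19, -0.19, -0.19, -0.19, -0.19]

```text
time: 14.7
position: [0.6382, 0.1341, 0.0654]
tool_rot: [-0.12, 3.139, -0.0]
ft_force: [0.3, 0.5, -0.9]
grip_width: 0.159
grip_force: 30.0
```

```bash
python3 go.py 638,135.2,10.6,94.5
```

```text
t 14.7 p [638.2 134.1  65.4] ya 94.39 tilt [ 0.01 -0.01] q7 1.53 q1 -0.55 f [ 0.3  0.5 -0.9] w 13.8 gf 30.0
638,135.2,10.6,94.5 slide [0.01 0.12 5.48] roll -0.002 rows 2
```

move_arm:
  slide:
    - [0, 0.1, 2.5]
    - [0, 0.1, 4.4]
    - [0, 0.1, 5.2]
    - [0.03, 0.1, 5.45]
    - [0.03, 0.1, 5.45]
    - [0.03, 0.1, 5.45]
    - [0.03, 0.1, 5.45]
    - [0.03, 0.1, 5.45]
  roll: [0, 0, 0, 0, 0, 0, 0, 0]

```text
time: 15.5
position: [0.6381, 0.1362, 0.0115]
tool_rot: [-0.123, 3.138, 0.001]
ft_force: [1.3, 0.2, -1.9]
grip_width: 0.162
grip_force: 30.0
```

move_arm:
  slide:
    - [0, 0, 0]
    - [0, 0, 0]
    - [0, 0, 0]
    - [0, 0, 0]
    - [0, 0, -4]
    - [0, 0, -8]
    - [0, 0, -8]
    - [0, 0, -8]
  roll: [0, 0, 0, 0, 0, 0, 0, 0]
  gripper: 8.6

```text
time: 16.3
position: [0.6385, 0.1362, 0.0922]
tool_rot: [-0.123, 3.137, 0.002]
ft_force: [0.5, -0.3, -0.4]
grip_width: 0.803
grip_force: 0.0
```

```bash
python3 go.py 447,-1.8,90,84
```

```text
t 16.3 p [638.5 136.2  92.2] ya 94.48 tilt [0.15 0.06] q7 1.53 q1 -0.55 f [ 0.5 -0.3 -0.4] w 69.9 gf 0.0
447,-1.8,90,84 slide [ 20.17 -12.26   0.16] roll 0.183 rows 5
```

move_arm:
  slide:
    - [20.2, -12.3, 0]
    - [20.2, -12.3, 0]
    - [20.2, -12.3, 0]
    - [20.2, -12.3, 0]
    - [20.2, -12.3, 0]
    - [20.2, -12.3, 0]
    - [20.2, -12.3, 0]
    - [20.2, -12.3, 0]
    - [20.2, -12.3, 0]
    - [20.2, -12.3, 0]
    - [20.2, -12.3, 0]
  roll: [0.1, 0.183, 0.183, 0.183, 0.183, 0.183, 0.183, 0.183, 0.183, 0.183, 0.183]

```text
time: 17.4
position: [0.4462, -0.0021, 0.0907]
tool_rot: [-0.163, -3.137, 0.001]
ft_force: [0.2, 0.2, 0.0]
grip_width: 0.99
grip_force: 0.0
```

```bash
python3 go.py 447,-1.8,5,84; python3 - <<'E'
from meas import *
for n in("top","side"): cv2.imwrite(f"pics/{n}5.png",cams.get_image(n)[:,:,::-1])
t=cv2.imread("pics/top5.png");s=cv2.imread("pics/side5.png")
q=[]
for m in(1,-1):
    a=dark(t,proj("top",[[.638+m*.036,.136+m*.0027,.029]])[0]);b=dark(s,proj("side",[[.638+m*.036,.136+m*.0027,.029]])[0]);q.append(tri(a,b)*1000);print(a,b,q[-1],plane("top",[a],.029)*1000)
d=q[0]-q[1];print((q[0]+q[1])/2,np.degrees(np.arctan2(d[1],d[0])),np.linalg.norm(d))
cv2.imwrite("pics/c7.png",cv2.resize(np.hstack([t[140:240,210:330],s[140:240,245:365]]),None,fx=3.3,fy=3.3,interpolation=cv2.INTER_CUBIC))
E
```

```text
t 17.4 p [446.2  -2.1  90.7] ya 84.04 tilt [-0.02 -0.03] q7 1.41 q1 -0.55 f [0.2 0.2 0. ] w 86.1 gf 0.0
447,-1.8,5,84 slide [-0.08  0.04  8.57] roll 0.001 rows 2
[267.31797583 176.22507553] [312.88888889 174.96666667] [673.89064071 138.2166326   29.54623833] [[674.10749963 138.23276225  29.        ]]meas.py:9: RuntimeWarning: invalid value encountered in scalar divide
  p=np.array([u0+(U*W).sum()/W.sum(),v0+(V*W).sum()/W.sum()])
meas.py:6: RuntimeWarning: invalid value encountered in cast
  u0,v0=np.round(p).astype(int);w=g[v0-r:v0+r+1,u0-r:u0+r+1]
meas.py:6: RuntimeWarning: overflow encountered in scalar subtract
  u0,v0=np.round(p).astype(int);w=g[v0-r:v0+r+1,u0-r:u0+r+1]
Traceback (most recent call last):
  File "meas.py", line 7, in dark
    W=np.clip(np.percentile(w,60)-40-w,0,None);V,U=np.mgrid[-r:r+1,-r:r+1]
              ~~~~~~~~~~~~~^^^^^^
IndexError: index -1 is out of bounds for axis 0 with size 0
```

One head of the placed dumbbell reads (674,138.2), against an expected (673.7,138.0). The arm hides the other head, so I'll check it at the end. Now the large socket.

move_arm:
  slide:
    - [-0.08, 0.04, 4]
    - [-0.08, 0.04, 7]
    - [-0.08, 0.04, 8.2]
    - [-0.05, 0.04, 8.5]
    - [-0.02, 0.04, 8.5]
    - [-0.02, 0.04, 8.5]
    - [-0.02, 0.04, 8.5]
  roll: [0, 0, 0, 0, 0, 0, 0]

```text
time: 18.2
position: [0.4473, -0.0018, 0.0071]
tool_rot: [0.164, 3.135, 0.002]
ft_force: [0.3, -0.3, 1.0]
grip_width: 0.987
grip_force: 0.0
```

```bash
python3 go.py 447,-1.8,4.5,84
```

```text
t 18.2 p [447.3  -1.8   7.1] ya 84.0 tilt [0.15 0.05] q7 1.49 q1 -0.54 f [ 0.3 -0.3  1. ] w 85.8 gf 0.0
447,-1.8,4.5,84 slide [ 0.03 -0.    0.26] roll -0.0 rows 1
```

move_arm:
  slide:
    - [0, 0, 0.1]
    - [0, 0, 0.1]
    - [0, 0, 0.1]
    - [0, 0, 0.1]
    - [0, 0, 0.1]
    - [0, 0, 0.1]
    - [0, 0, 0.1]
  roll: [0, 0, 0, 0, 0, 0, 0]
  gripper: 0

```text
time: 18.9
position: [0.4461, -0.0019, 0.0049]
tool_rot: [0.164, 3.137, 0.0]
ft_force: [0.3, 0.5, -0.1]
grip_width: 0.493
grip_force: 30.0
```

```bash
python3 go.py 447,-1.8,90,- 643.2,282.9,90,105
```

```text
t 18.9 p [446.1  -1.9   4.9] ya 84.0 tilt [0.   0.01] q7 1.49 q1 -0.54 f [ 0.3  0.5 -0.1] w 42.9 gf 30.0
447,-1.8,90,- slide [-0.09  0.02 -8.51] roll 0 rows 2
643.2,282.9,90,105 slide [-16.62  30.38  -8.51] roll -0.367 rows 8
```

move_arm:
  slide:
    - [0, 0, -4]
    - [0, 0, -8.5]
    - [-16.5, 30.4, -8.5]
    - [-16.5, 30.4, -8.5]
    - [-16.5, 30.4, -8.5]
    - [-16.5, 30.4, -8.5]
    - [-16.5, 30.4, -8.5]
    - [-16.5, 30.4, -8.5]
    - [-16.5, 30.4, -8.5]
    - [-16.5, 30.4, -8.5]
    - [-16.5, 30.4, -8.5]
    - [-16.5, 30.4, -8.5]
    - [-16.5, 30.4, -8.5]
    - [-16.5, 30.4, -8.5]
    - [-16.5, 30.4, -8.5]
  roll: [0, 0, 0, 0, 0, 0, 0, 0, 0, 0, 0, 0, 0, 0, 0]

```text
time: 20.4
position: [0.642, 0.2824, 0.0905]
tool_rot: [0.166, 3.137, 0.001]
ft_force: [1.0, 0.5, -2.9]
grip_width: 0.497
grip_force: 30.0
```

```bash
python3 go.py 642.3,282.8,10.3,84
```

```text
t 20.4 p [642.  282.4  90.5] ya 83.94 tilt [0.03 0.03] q7 1.14 q1 -0.72 f [ 1.   0.5 -2.9] w 43.2 gf 30.0
642.3,282.8,10.3,84 slide [-0.02  0.04  8.02] roll -0.001 rows 2
```

move_arm:
  slide:
    - [0, 0, 4]
    - [0, 0, 6.5]
    - [0, 0, 7.6]
    - [0, 0, 7.95]
    - [0, 0, 8.0]
    - [0, 0, 8.0]
    - [0, 0, 8.0]
    - [0, 0, 8.0]
  roll: [0, 0, 0, 0, 0, 0, 0, 0]

```text
time: 21.2
position: [0.6426, 0.2834, 0.0109]
tool_rot: [0.164, 3.136, 0.001]
ft_force: [0.4, -0.0, -1.9]
grip_width: 0.5
grip_force: 30.0
```

```bash
python3 go.py 642.3,282.8,10.3,84
```

```text
t 21.2 p [642.6 283.4  10.9] ya 84.0 tilt [0.08 0.05] q7 1.16 q1 -0.7 f [ 0.4 -0.  -1.9] w 43.5 gf 30.0
642.3,282.8,10.3,84 slide [ 0.02 -0.06  0.06] roll 0.0 rows 1
```

move_arm:
  slide:
    - [0, -0.03, 0]
    - [0, -0.03, 0]
  roll: [0, 0]

```text
time: 21.4
position: [0.6421, 0.2828, 0.0101]
tool_rot: [0.165, 3.137, 0.0]
ft_force: [-0.7, -0.3, -1.5]
grip_width: 0.501
grip_force: 30.0
```

move_arm:
  slide:
    - [0, 0, 0]
    - [0, 0, 0]
    - [0, 0, 0]
    - [0, 0, 0]
    - [0, 0, -4]
    - [0, 0, -8]
    - [0, 0, -8]
    - [0, 0, -8]
  roll: [0, 0, 0, 0, 0, 0, 0, 0]
  gripper: 7

```text
time: 22.2
position: [0.6429, 0.2832, 0.0916]
tool_rot: [0.164, 3.135, 0.003]
ft_force: [-0.2, 0.2, 0.1]
grip_width: 0.805
grip_force: 0.0
```

```bash
python3 go.py 450.7,-294,90,84
```

```text
t 22.2 p [642.9 283.2  91.6] ya 83.99 tilt [0.16 0.09] q7 1.15 q1 -0.72 f [-0.2  0.2  0.1] w 70.0 gf 0.0
450.7,-294,90,84 slide [ 1.308e+01 -5.941e+01  1.000e-02] roll -0.0 rows 13
```

move_arm:
  slide:
    - [13.1, -59.4, 0]
    - [13.1, -59.4, 0]
    - [13.1, -59.4, 0]
    - [13.1, -59.4, 0]
    - [13.1, -59.4, 0]
    - [13.1, -59.4, 0]
    - [13.1, -59.4, 0]
    - [13.1, -59.4, 0]
    - [13.1, -59.4, 0]
    - [13.1, -59.4, 0]
    - [13.1, -59.4, 0]
    - [13.1, -59.4, 0]
    - [13.1, -59.4, 0]
    - [13.1, -59.4, 0]
    - [13.1, -59.4, 0]
    - [13.1, -59.4, 0]
    - [13.1, -59.4, 0]
    - [13.1, -59.4, 0]
    - [13.1, -59.4, 0]
    - [13.1, -59.4, 0]
  roll: [0, 0, 0, 0, 0, 0, 0, 0, 0, 0, 0, 0, 0, 0, 0, 0, 0, 0, 0, 0]

```text
time: 24.2
position: [0.4497, -0.2939, 0.0899]
tool_rot: [0.164, 3.137, 0.0]
ft_force: [-0.1, 1.0, 0.1]
grip_width: 0.803
grip_force: 0.0
```

```bash
python3 go.py 450.7,-294,5,84; python3 - <<'E'
from meas import *
for n in("top","side"): cv2.imwrite(f"pics/{n}6.png",cams.get_image(n)[:,:,::-1])
t=cv2.imread("pics/top6.png");s=cv2.imread("pics/side6.png")
cv2.imwrite("pics/c7.png",cv2.resize(np.hstack([t[140:240,180:300],s[130:230,245:365]]),None,fx=3.3,fy=3.3,interpolation=cv2.INTER_CUBIC))
for X in[(.643,.283,.037),(.6739,.138,.029),(.6021,.1324,.029)]:
  try:
    a=dark(t,proj("top",[X])[0],3);b=dark(s,proj("side",[X])[0],3);print(a,b,tri(a,b)*1000,plane("top",[a],X[2])*1000)
  except Exception as e: print(X,"fail")
E
```

```text
t 24.2 p [ 449.7 -293.9   89.9] ya 84.03 tilt [0.01 0.01] q7 2.14 q1 -0.09 f [-0.1  1.   0.1] w 69.9 gf 0.0
450.7,-294,5,84 slide [-0.1   0.    8.49] roll 0.0 rows 2
[207.62627291 188.07331976] [276.65769231 155.78076923] [642.84945225 282.34583207  37.64674454] [[643.25527367 282.35382985  37.        ]]
[267.31751825 176.22481752] [312.91482112 174.91822828] [673.89290593 138.1644304   29.72716401] [[674.10814003 138.23390568  29.        ]]
[269.14774261 205.22663867] [292.76760563 183.17605634] [602.05319467 132.17374889  30.06485796] [[602.67721818 132.01308941  29.        ]]
```

View pics/c7.png

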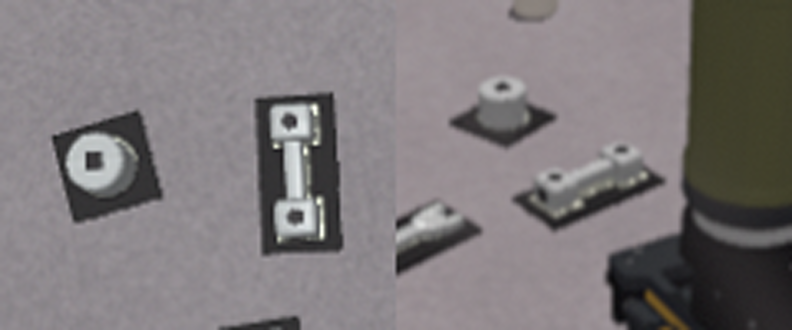

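The large socket is at (643,282.4), against its pad at (643,283). The dumbbell is at (638.1,135.1) and 4.8°, against (638,135.2) and 4.5°. Both are good. Last is the small socket.

move_arm:
  slide:
    - [-0.08, 0, 4]
    - [-0.08, 0, 7]
    - [-0.05, 0, 8.2]
    - [-0.03, 0, 8.5]
    - [-0.03, 0, 8.5]
    - [-0.03, 0, 8.5]
    - [-0.03, 0, 8.5]
    - [-0.03, 0, 8.5]
    - [-0.03, 0, 8.5]
  roll: [0, 0, 0, 0, 0, 0, 0, 0, 0]

```text
time: 25.2
position: [0.4503, -0.2944, 0.0054]
tool_rot: [0.164, 3.136, -0.0]
ft_force: [-0.5, 0.0, 0.9]
grip_width: 0.806
grip_force: 0.0
```

move_arm:
  slide:
    - [-0.05, 0, 0]
    - [-0.05, 0, 0]
    - [-0.05, 0, 0]
    - [-0.05, 0, 0]
    - [-0.05, 0, 0]
    - [-0.05, 0, 0]
    - [-0.05, 0, 0]
    - [-0.05, 0, 0]
  roll: [0, 0, 0, 0, 0, 0, 0, 0]
  gripper: 0

```text
time: 26.0
position: [0.4503, -0.2943, 0.0048]
tool_rot: [-0.164, -3.137, -0.0]
ft_force: [0.1, -0.3, 0.4]
grip_width: 0.29
grip_force: 30.0
```

```bash
python3 go.py 450.7,-294,70,- 639,-143.6,80,84
```

```text
t 26.0 p [ 450.3 -294.3    4.8] ya 84.0 tilt [-0.    0.01] q7 2.22 q1 -0.04 f [ 0.1 -0.3  0.4] w 25.2 gf 30.0
450.7,-294,70,- slide [-0.03  0.03 -6.52] roll 0 rows 2
639,-143.6,80,84 slide [-17.19  16.96  -7.52] roll -0.0 rows 6
```

move_arm:
  slide:
    - [0, 0, -4]
    - [0, 0, -7.5]
    - [-17.15, 17, -7.5]
    - [-17.15, 17, -7.5]
    - [-17.15, 17, -7.5]
    - [-17.15, 17, -7.5]
    - [-17.15, 17, -7.5]
    - [-17.15, 17, -7.5]
    - [-17.15, 17, -7.5]
    - [-17.15, 17, -7.5]
    - [-17.15, 17, -7.5]
    - [-17.15, 17, -7.5]
    - [-17.15, 17, -7.5]
  roll: [0, 0, 0, 0, 0, 0, 0, 0, 0, 0, 0, 0, 0]

```text
time: 27.3
position: [0.6383, -0.144, 0.0801]
tool_rot: [0.167, 3.137, 0.0]
ft_force: [0.2, -0.2, -0.8]
grip_width: 0.289
grip_force: 30.0
```

```bash
python3 go.py 638.6,-143.6,10.2,84
```

```text
t 27.3 p [ 638.3 -144.    80.1] ya 83.92 tilt [0.02 0.01] q7 1.85 q1 -0.26 f [ 0.2 -0.2 -0.8] w 25.1 gf 30.0
638.6,-143.6,10.2,84 slide [-0.03  0.04  6.99] roll -0.001 rows 2
```

move_arm:
  slide:
    - [0, 0, 3.5]
    - [0, 0, 5.5]
    - [0, 0, 6.5]
    - [0, 0, 6.9]
    - [0, 0, 6.98]
    - [0, 0, 6.98]
    - [0, 0, 6.98]
    - [0, 0, 6.98]
    - [0, 0, 6.98]
    - [0, 0, 6.98]
  roll: [0, 0, 0, 0, 0, 0, 0, 0, 0, 0]

```text
time: 28.3
position: [0.6388, -0.1432, 0.0103]
tool_rot: [0.164, 3.137, 0.0]
ft_force: [0.3, 0.7, -0.6]
grip_width: 0.291
grip_force: 30.0
```

```bash
python3 go.py 638.6,-143.6,10,84
```

```text
t 28.3 p [ 638.8 -143.2   10.3] ya 84.0 tilt [0.03 0.  ] q7 1.88 q1 -0.24 f [ 0.3  0.7 -0.6] w 25.3 gf 30.0
638.6,-143.6,10,84 slide [ 0.02 -0.04  0.03] roll -0.0 rows 1
```

move_arm:
  slide:
    - [0, 0, 0]
    - [0, 0, 0]
    - [0, 0, 0]
    - [0, 0, 0]
    - [0, 0, -4]
    - [0, 0, -9]
    - [0, 0, -14]
    - [0, 0, -16]
    - [5, 10, -16]
    - [9, 20, -16]
    - [13, 25, -16]
    - [13, 25, -16]
    - [13, 25, -16]
    - [13, 25, -16]
  roll: [0, 0, 0, 0, 0, 0, 0, 0, 0, 0, 0, 0, 0, 0]
  gripper: 7

```text
time: 29.7
position: [0.5337, 0.1233, 0.1703]
tool_rot: [-0.158, -3.137, -0.003]
ft_force: [0.7, 0.4, -0.1]
grip_width: 0.806
grip_force: 0.0
```

```bash
python3 go.py; python3 - <<'E'
from meas import *
for n in("top","side"): cv2.imwrite(f"pics/{n}7.png",cams.get_image(n)[:,:,::-1])
t=cv2.imread("pics/top7.png");s=cv2.imread("pics/side7.png")
for X in[(.639,-.1436,.037),(.643,.283,.037)]:
  try:
    a=dark(t,proj("top",[X])[0],3);b=dark(s,proj("side",[X])[0],3);print(a,b,tri(a,b)*1000,plane("top",[a],X[2])*1000)
  except Exception as e: print(X,"fail")
E
```

```text
t 29.7 p [533.7 123.3 170.3] ya 84.24 tilt [-0.02  0.12] q7 1.26 q1 -0.72 f [ 0.7  0.4 -0.1] w 70.1 gf 0.0
[383.06958763 190.26947308] [368.79253568 224.72996707] [ 638.73021271 -143.34030344   37.67947878] [[ 638.97230358 -143.53782292   37.        ]]
(0.643, 0.283, 0.037) failmeas.py:9: RuntimeWarning: invalid value encountered in scalar divide
  p=np.array([u0+(U*W).sum()/W.sum(),v0+(V*W).sum()/W.sum()])
meas.py:6: RuntimeWarning: invalid value encountered in cast
  u0,v0=np.round(p).astype(int);w=g[v0-r:v0+r+1,u0-r:u0+r+1]
meas.py:6: RuntimeWarning: overflow encountered in scalar subtract
  u0,v0=np.round(p).astype(int);w=g[v0-r:v0+r+1,u0-r:u0+r+1]
```

View pics/top7.png

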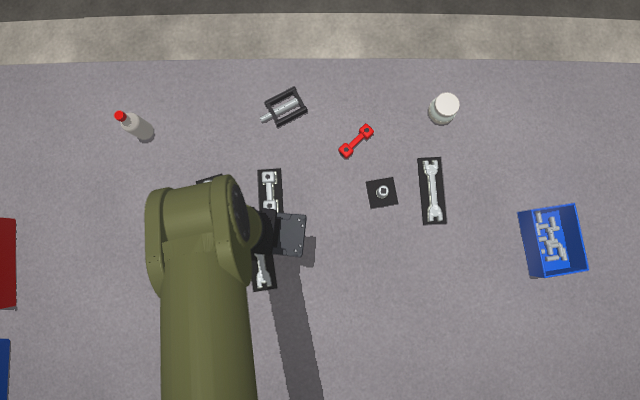

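The small socket at (383,190) is centred to within about 0.3 mm. The tools in view are in place, the arm touches nothing, and the large socket was checked earlier. Handing in.

```bash
python3 -c "
from bench import workorder;print(workorder.close_job())"
```

```text
the job is handed in; nothing more can be done
None
```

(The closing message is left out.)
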